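# Ink bottles from the storage rack to the carrying caddy, in the same order

### The arm

A 7-joint arm with a two-finger parallel gripper is mounted at the origin on a cart in front of the work surface, level with it; the furniture and walls round the work are solid. World frame = base frame: x ahead of the robot, y to its left, z up, the work surface at z = 0. Lengths are in m, angles in degrees, forces in N, time in s.
With the tool pointing down it reaches from about 0.425 to 0.875 m from the base axis. Payload 4.7 kg.
Tool frame: the origin (TCP) lies between the finger pads; the fingertips stand 8 mm ahead of it and the grasp point (between the pads) lies 11 mm behind it (env.tip_extent is the distance from the TCP to the fingertips, in m); z points along the fingers, y is the line along which they close (so a half turn about z gives the same grasp; the last joint's range is limited). The gripper opens to 87 mm and grips with 3 to 60 N. Pads are 19 mm wide; open, the fingers measure 117 mm over their backs; the gripper's body (75 mm by 190 mm) begins 51 mm behind the grasp point.
Start: joints at [-69.494, 18.392, -4.016, 83.108, 1.295, 78.541, -3.26], TCP at [0.219, 0.612, 0.202] pointing down, gripper open.
Joint ranges: [-163.93, 163.93], [-17.29, 119.83], [-79.2, 71.16], [3.27, 140.29], [-89.18, 269.18], [5.43, 117.66], [-154.24, 154.24]. Speed limits (degrees/s): [147.25, 147.25, 180, 180, 180, 180, 180].

### API

Orientations are given as [roll, pitch, yaw] about the fixed x, y, z axes, in that order (R = Rz(yaw) Ry(pitch) Rx(roll)).
In Python, from cell import sensors, vision, workorder, env gives the robot as it stands.
- The arm moves only by the tool drive_tool, never from a script. Its argument "moves" is a list of rows, each an object of numbers: "x", "y", "z": the shift along the tool's x, y, z in mm; "rx", "ry", "rz": the turn, a rotation vector about the tool's x, y, z in rad; "fingers": the closure, from -1 (fully open) to 1 (shut). In form: [{"x": .., "y": .., "z": .., "rx": .., "ry": .., "rz": .., "fingers": ..}, ...]. A call has 1 to 20 rows; each row is the pose to reach, as a shift and turn from the pose commanded when the call began, along the tool's axes at that moment; what a row does not reach only later rows make up. A row lasts 1/8 s, in which the tool goes at most 62.5 mm and 10.7 degrees, less where a joint would pass 70% of its speed; a pose out of reach is approached as far as the arm can. A call with a gripper value outside its range is refused whole. The fingers move at their own pace and stop on an object; "force" is the grip in N (left out, the last holds). Time passes only in rows, so rows that repeat a pose let the fingers close. It gives the time, the measured TCP pose, the force, the opening and the grip force at its end, in the units of the state.
- sensors.get_obs(): the state, without advancing time (a new reading comes with each control period).
- vision.read_camera(name): name is "scene" or "top"; returns a dict with "image" (420x560x3 uint8, red, green, blue), "fx", "fy", "cx", "cy" (pixels), "R" (3x3) and "t" (3): a world point X has camera coordinates R X + t. Camera axes: x right, y down, z forward; pixel columns grow to the right and rows downward; lengths in m; the calibration is good to about 2 mm. A picture is of the moment at which its call begins. There is no depth.
- workorder.sign_off(): hands the job in; it is judged then, once.
The state is a dict: "time_s": time; "qpos": joint angles; "joint_velocities": joint speeds; "effort": joint torques, N m; "tool_pos": TCP position; "tool_rot": TCP orientation; "force": force on the tool from outside, world axes, zero at the start; "wrist_torque": the same for the moment, N m; "grip_width": finger opening in m; "grasp_force": force on a finger pad.
Only numpy, scipy, OpenCV 4.12 (cv2) and the standard library are available. Lean on these libraries where they do the work, as an engineer would, in place of code of your own. Each camera call takes 0.05 s, during which the arm holds its last target. There are 200 camera calls.

### The job

Move the four ink bottles from the dark storage rack into the pale plywood caddy, one to a well, in the same order from left to right as they stand in the storage rack, because I reach for my colours by their place. Keep the bottles upright on the way and leave each standing fully down in its well.

Things in the scene. Friction and masses are not known exactly. Their poses are not given: they have to be found in the camera images.
- ink_yellow: round ink bottle, yellow ink: yellow glass body 38 mm in diameter and 64 mm high with a paper label, sloping shoulder, black ribbed cap 30 mm in diameter with a yellow spot on its top; 98 mm high in all, about 0.1 kg. Origin: centre of its underside; z up along the bottle. Grip the body about 50 mm above the underside. At the start it stands in the storage rack
- ink_red: round ink bottle, red ink: red glass body 38 mm in diameter and 64 mm high with a paper label, sloping shoulder, black ribbed cap 30 mm in diameter with a red spot on its top; 98 mm high in all, about 0.1 kg. Origin: centre of its underside; z up along the bottle. Grip the body about 50 mm above the underside. At the start it stands in the storage rack
- ink_blue: round ink bottle, blue ink: blue glass body 38 mm in diameter and 64 mm high with a paper label, sloping shoulder, black ribbed cap 30 mm in diameter with a blue spot on its top; 98 mm high in all, about 0.1 kg. Origin: centre of its underside; z up along the bottle. Grip the body about 50 mm above the underside. At the start it stands in the storage rack
- ink_green: round ink bottle, green ink: green glass body 38 mm in diameter and 64 mm high with a paper label, sloping shoulder, black ribbed cap 30 mm in diameter with a green spot on its top; 98 mm high in all, about 0.1 kg. Origin: centre of its underside; z up along the bottle. Grip the body about 50 mm above the underside. At the start it stands in the storage rack
- swatch_yellow: white swatch card 27x46 mm with a brushed patch of yellow ink, fixed on the sloping ledge at the front of the storage rack, in front of the well where the yellow bottle stands at the start (48 mm in front of the well's centre); it stays there. Origin: centre of the card
- swatch_red: white swatch card 27x46 mm with a brushed patch of red ink, fixed on the sloping ledge at the front of the storage rack, in front of the well where the red bottle stands at the start (48 mm in front of the well's centre); it stays there. Origin: centre of the card
- swatch_blue: white swatch card 27x46 mm with a brushed patch of blue ink, fixed on the sloping ledge at the front of the storage rack, in front of the well where the blue bottle stands at the start (48 mm in front of the well's centre); it stays there. Origin: centre of the card
- swatch_green: white swatch card 27x46 mm with a brushed patch of green ink, fixed on the sloping ledge at the front of the storage rack, in front of the well where the green bottle stands at the start (48 mm in front of the well's centre); it stays there. Origin: centre of the card
- ink_rack: storage rack: dark walnut block 68x230x40 mm, with a sloping ledge for swatch cards along its front, to x = -67 mm. 4 round wells, 46 mm wide, in a row at y = +84, +28, -28, -84 mm (x = 0), floor 12 mm and rim (3 mm chamfer) 40 mm above the table. Fixed. Origin: under the wells' middle, on the table; y along the row, +y to the robot's left, -x its front
- caddy: carrying caddy, empty: pale plywood, 74x246 mm, floor board lined with dark felt, holed deck, end cheeks 58 mm high with black hand slots. 4 round wells, 46 mm wide, in a row at y = +84, +28, -28, -84 mm (x = 0), floor 12 mm and rim (3 mm chamfer) 40 mm above the table. Fixed. Origin: under the wells' middle, on the table; y along the row, +y to the robot's left, -x its front
There are look-alikes about, which are no part of the job. What is shaped like the ink_yellow but pink is not meant.

How it is judged (in metres and radians):
At the end, for the whole second after the job is handed in: Each bottle stands in the caddy well that has the same number from the left as the well it came from in the storage rack (where its swatch card still lies): within 10 mm of the well's centre in x and in y, its underside within 5 mm of the well floor's height, tilted less than 0.12 rad and at rest (((y of swatch_yellow in the frame of ink_rack between 0.064 and 0.104 m and y of ink_yellow in the frame of caddy between 0.074 and 0.094 m) or (y of swatch_yellow in the frame of ink_rack between 0.008 and 0.048 m and y of ink_yellow in the frame of caddy between 0.018 and 0.038 m) or (y of swatch_yellow in the frame of ink_rack between -0.048 and -0.008 m and y of ink_yellow in the frame of caddy between -0.038 and -0.018 m) or (y of swatch_yellow in the frame of ink_rack between -0.104 and -0.064 m and y of ink_yellow in the frame of caddy between -0.094 and -0.074 m)) and x of ink_yellow in the frame of caddy between -0.01 and 0.01 m and z of ink_yellow in the frame of caddy between 0.007 and 0.017 m and angle between each of ink_yellow, ink_red, ink_blue, ink_green's own z axis and vertical below 0.12 rad and linear speed of each of ink_yellow, ink_red, ink_blue, ink_green below 0.02 m/s and ((y of swatch_red in the frame of ink_rack between 0.064 and 0.104 m and y of ink_red in the frame of caddy between 0.074 and 0.094 m) or (y of swatch_red in the frame of ink_rack between 0.008 and 0.048 m and y of ink_red in the frame of caddy between 0.018 and 0.038 m) or (y of swatch_red in the frame of ink_rack between -0.048 and -0.008 m and y of ink_red in the frame of caddy between -0.038 and -0.018 m) or (y of swatch_red in the frame of ink_rack between -0.104 and -0.064 m and y of ink_red in the frame of caddy between -0.094 and -0.074 m)) and x of ink_red in the frame of caddy between -0.01 and 0.01 m and z of ink_red in the frame of caddy between 0.007 and 0.017 m and ((y of swatch_blue in the frame of ink_rack between 0.064 and 0.104 m and y of ink_blue in the frame of caddy between 0.074 and 0.094 m) or (y of swatch_blue in the frame of ink_rack between 0.008 and 0.048 m and y of ink_blue in the frame of caddy between 0.018 and 0.038 m) or (y of swatch_blue in the frame of ink_rack between -0.048 and -0.008 m and y of ink_blue in the frame of caddy between -0.038 and -0.018 m) or (y of swatch_blue in the frame of ink_rack between -0.104 and -0.064 m and y of ink_blue in the frame of caddy between -0.094 and -0.074 m)) and x of ink_blue in the frame of caddy between -0.01 and 0.01 m and z of ink_blue in the frame of caddy between 0.007 and 0.017 m and ((y of swatch_green in the frame of ink_rack between 0.064 and 0.104 m and y of ink_green in the frame of caddy between 0.074 and 0.094 m) or (y of swatch_green in the frame of ink_rack between 0.008 and 0.048 m and y of ink_green in the frame of caddy between 0.018 and 0.038 m) or (y of swatch_green in the frame of ink_rack between -0.048 and -0.008 m and y of ink_green in the frame of caddy between -0.038 and -0.018 m) or (y of swatch_green in the frame of ink_rack between -0.104 and -0.064 m and y of ink_green in the frame of caddy between -0.094 and -0.074 m)) and x of ink_green in the frame of caddy between -0.01 and 0.01 m and z of ink_green in the frame of caddy between 0.007 and 0.017 m); the robot touches nothing.
It fails at once if the yellow ink bottle is tipped over (more than 40 degrees) (angle between ink_yellow's own z axis and vertical above 0.7 rad).
It fails at once if the red ink bottle is tipped over (more than 40 degrees) (angle between ink_red's own z axis and vertical above 0.7 rad).
It fails at once if the blue ink bottle is tipped over (more than 40 degrees) (angle between ink_blue's own z axis and vertical above 0.7 rad).
It fails at once if the green ink bottle is tipped over (more than 40 degrees) (angle between ink_green's own z axis and vertical above 0.7 rad).
It also fails if it takes over 102 s, if anything falls off the work surface, if the arm or the gripper's body presses on something with over 40 N, if the wrist force passes 120 N, or if a joint passes its speed limit or range.

## Working session

There is one attempt and no reset: what is moved stays moved. The work goes in short steps, Python scripts to look and compute and a tool call to move; the robot and the scene stay as the last step left them, time stands still between calls to the robot, and variables do not carry over. Pictures are saved under pics/ and viewed, at most 14 in all, crops included, and the job is handed in when it is done.

Besides the shell and the picture viewer there is one more tool, called after ">>>" as name(argument=value, ...), one argument or row to a line, values as JSON. drive_tool: Moves the arm, as the interface text tells. Its arguments: {"type":"object","properties":{"moves":{"type":"array"},"force":{"type":"number"}},"required":["moves"]}

```bash
mkdir -p pics
python3 - <<'E'
from cell import sensors, vision, env
import cv2,numpy as np,pickle
d={}
for n in("scene","top"):
    c=vision.read_camera(n); d[n]=c
    cv2.imwrite(f"pics/{n}0.png",cv2.cvtColor(c["image"],cv2.COLOR_RGB2BGR))
    print(n,c["fx"],c["cx"],c["cy"],np.round(c["R"],3).tolist(),np.round(-c["R"].T@c["t"],3))
pickle.dump(d,open("c0.pkl","wb"))
print(sensors.get_obs(),env.tip_extent)
E
```

```text
scene 422.1717051706273 275.77068568247284 204.66806707681064 [[-0.693, -0.721, -0.007], [-0.405, 0.397, -0.824], [0.597, -0.568, -0.567]] [-0.244  0.658  0.709]
top 455.80130058944775 271.2528239402175 204.91922601557874 [[0.138, -0.99, 0.003], [-0.962, -0.135, -0.236], [0.234, 0.029, -0.972]] [0.17  0.008 1.263]
{'time_s': 0.1, 'qpos': array([-69.49287245,  18.43539204,  -4.01565257,  83.16931937,
         1.29506678,  78.54021392,  -3.26110615]), 'joint_velocities': array([-0.01542962, -0.08691295, -0.06951146, -0.15484099, -0.0351951 ,
       -0.18809935,  0.00574811]), 'effort': array([ 4.45693922e-04, -4.92567587e+01, -4.05275691e-01, -3.13400388e+01,
       -6.42135087e-02,  3.93750938e-02,  5.98989914e-05]), 'tool_pos': array([0.21896989, 0.61143359, 0.20065203]), 'tool_rot': array([-1.79900312e+02,  5.51934613e-03,  1.60301525e+02]), 'force': array([-0.15658962,  0.3794687 , -0.01063181]), 'wrist_torque': array([-0.00120795, -0.04979347,  0.01915622]), 'grasp_force': 0.0, 'grip_width': 0.08677335978190152} 0.008
```

View pics/scene0.png

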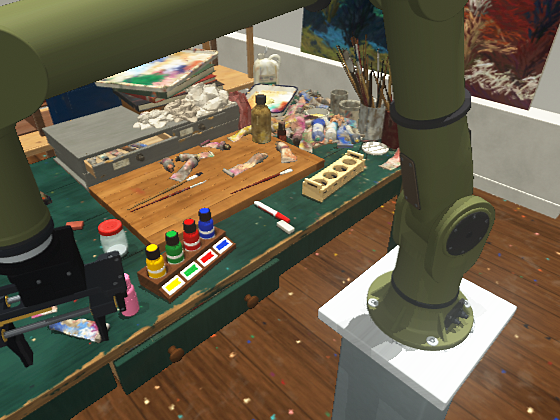

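View pics/top0.png

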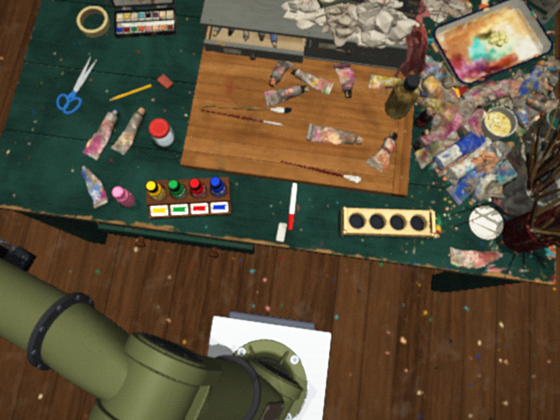

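The scene and top views show the rack with yellow (152,188), green (175,187), red (197,186) and blue (217,185) in the top image. The caddy is at (390,221), with wells from about (356,220) to (418,222).

Possible mix-ups:
- pink bottle (123,196)
- red-lidded jar (161,130)
- brown bottle (402,95)
- red marker (293,205)

The four in the dark rack, behind matching swatches, are the ones to move.

Run:
```python
import cv2,numpy as np,pickle
d=pickle.load(open("c0.pkl","rb"))
b=cv2.cvtColor(d["top"]["image"],cv2.COLOR_RGB2BGR)
a=cv2.resize(b[170:222,105:240],None,fx=5.5,fy=5.5,interpolation=cv2.INTER_CUBIC)
c=cv2.resize(b[195:245,330:450],(a.shape[1],309),interpolation=cv2.INTER_CUBIC)
cv2.imwrite("pics/crop1.png",np.vstack([a,c]));print(a.shape,c.shape)
```

```text
(286, 742, 3) (309, 742, 3)
```

View pics/crop1.png

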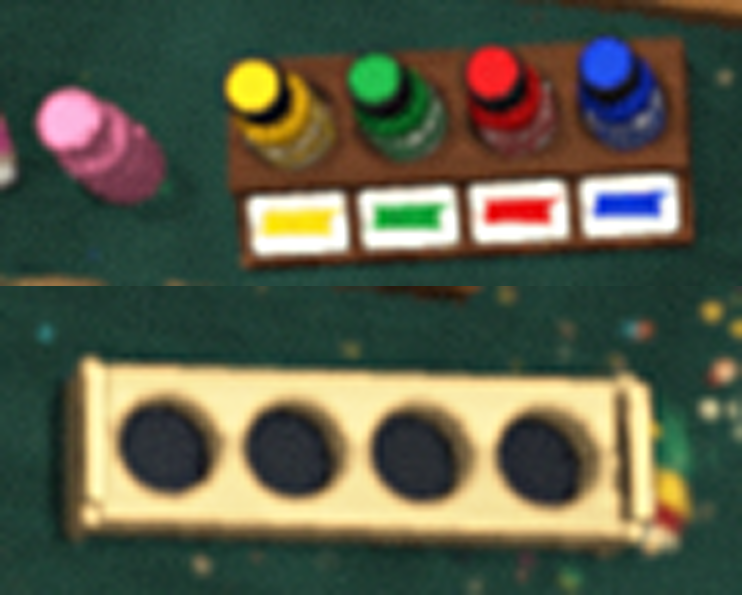

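```bash
cat > h.py <<'E'
import cv2,numpy as np
def ray(c,uv,z):
    p=np.array([(uv[0]-c["cx"])/c["fx"],(uv[1]-c["cy"])/c["fy"],1]); o=-c["R"].T@c["t"]; v=c["R"].T@p
    return o+v*(z-o[2])/v[2]
def blobs(m,minA):
    n,l,s,ce=cv2.connectedComponentsWithStats(m.astype(np.uint8),connectivity=4)
    return [(ce[i],s[i]) for i in range(1,n) if s[i,4]>=minA]
def hsv(c): return cv2.cvtColor(c["image"],cv2.COLOR_RGB2HSV)
HUE=dict(yellow=(20,34),green=(50,80),red=(172,8),blue=(105,125))
def hue(h,k,smin=120,vmin=120):
    a,b=HUE[k]; H=h[...,0]; m=(H>=a)&(H<=b) if a<b else (H>=a)|(H<=b)
    return m&(h[...,1]>smin)&(h[...,2]>vmin)
E
python3 - <<'E'
import pickle; from h import *
d=pickle.load(open("c0.pkl","rb"))
for n,(x0,y0,x1,y1) in dict(top=(140,172,235,220),scene=(140,200,245,300)).items():
    c=d[n];h=hsv(c)
    for k in HUE:
        m=hue(h,k,vmin=150);r=np.zeros_like(m);r[y0:y1,x0:x1]=m[y0:y1,x0:x1]
        for ce,s in blobs(r,12): print(n,k,ce.round(1),s,ray(c,ce,.110).round(4), ray(c,ce,.03).round(4))
for n,(x0,y0,x1,y1) in dict(top=(345,206,432,236),scene=(300,150,370,200)).items():
    c=d[n];h=hsv(c); m=h[...,2]<90;r=np.zeros_like(m);r[y0:y1,x0:x1]=m[y0:y1,x0:x1]
    for ce,s in blobs(r,25): print(n,ce.round(1),s,ray(c,ce,.0245).round(4))
E
```

```text
top yellow [150.3 185.1] [146 181  10   9  68] [0.457 0.365 0.11 ] [0.477  0.3898 0.03  ]
top yellow [156.4 190.9] [150 184  11  12  49] [0.4437 0.346  0.11  ] [0.4627 0.3695 0.03  ]
top yellow [158.7 210. ] [153 208  13   5  59] [0.394  0.3298 0.11  ] [0.4096 0.3521 0.03  ]
top green [172.6 183.8] [169 180   8   8  48] [0.4688 0.3077 0.11  ] [0.4895 0.3285 0.03  ]
top green [178.9 208.9] [173 207  12   4  37] [0.4044 0.2787 0.11  ] [0.4206 0.2975 0.03  ]
top red [193.9 182.7] [190 179   9   9  64] [0.4793 0.2528 0.11  ] [0.5008 0.2697 0.03  ]
top red [198.8 207.8] [193 206  12   5  52] [0.4144 0.2282 0.11  ] [0.4314 0.2435 0.03  ]
top blue [214.7 180.9] [211 177   9   9  63] [0.4918 0.1993 0.11  ] [0.5141 0.2126 0.03  ]
top blue [218.7 206.5] [213 205  12   4  46] [0.4248 0.1773 0.11  ] [0.4425 0.1891 0.03  ]
scene yellow [151.3 247.1] [146 244  11   7  62] [0.4597 0.3661 0.11  ] [0.5536 0.3272 0.03  ]
scene yellow [154.8 263.6] [146 255  18  16 188] [0.4072 0.3884 0.11  ] [0.4941 0.3524 0.03  ]
scene yellow [156.7 274.1] [148 269  18   9  77] [0.3769 0.4019 0.11  ] [0.4598 0.3678 0
[... 1038 characters left out ...]
5] [ 0.4571 -0.1946  0.0245]
top [376.6 221.3] [370 215  14  14 155] [ 0.463  -0.2506  0.0245]
top [396.9 222.1] [390 215  14  15 149] [ 0.4687 -0.3065  0.0245]
top [417.1 222.6] [411 216  13  14 149] [ 0.475  -0.362   0.0245]
top [359.5 235. ] [345 235  30   1  30] [ 0.4181 -0.207   0.0245]
scene [324.8 159.4] [304 150  39  28 341] [ 0.555  -0.3329  0.0245]
scene [366.8 158.9] [364 153   6  14  42] [ 0.4575 -0.4366  0.0245]
scene [349.2 188.1] [324 169  44  31 478] [ 0.3848 -0.2477  0.0245]
scene [303.2 191.7] [300 178  15  22  85] [ 0.4683 -0.1336  0.0245]
scene [361.8 194.5] [353 189  17  11  32] [ 0.3365 -0.2458  0.0245]
scene [366.5 197.5] [362 194   8   6  26] [ 0.3173 -0.2427  0.0245]
```

Both views agree on the caps to within 3 mm, and the cap spacing is right (169 mm against 168 mm). The caddy wells span 168.4 mm. Next I check the wells in the scene view and compute the first approach.

```bash
cat > go.py <<'E'
# usage: go.py X Y Zgrasp YAW(row yaw, deg): prints the tool shift (mm) and turn (rad) that bring the grasp point there
import sys,numpy as np
from scipy.spatial.transform import Rotation as Ro
from cell import sensors
X,Y,Z,W=map(float,sys.argv[1:5])
o=sensors.get_obs(); R=Ro.from_euler("xyz",o["tool_rot"],degrees=True)
T=Ro.from_euler("xyz",[180,0,90+W],degrees=True)
print("shift",(R.inv().apply(np.array([X,Y,Z-.011])-o["tool_pos"])*1000).round(1),"turn",(R.inv()*T).as_rotvec().round(4),"t",o["time_s"],"tcp",o["tool_pos"].round(4),o["tool_rot"].round(2),"q7",o["qpos"][6].round(1),"w",o["grip_width"])
E
python3 - <<'E'
import pickle; from h import *
c=pickle.load(open("c0.pkl","rb"))["scene"];g=cv2.cvtColor(c["image"],cv2.COLOR_RGB2GRAY)
for P in [(.457,-.1946),(.463,-.2506),(.4687,-.3065),(.475,-.362)]:
    q=c["R"]@np.array([*P,.0245])+c["t"];u=c["fx"]*q[0]/q[2]+c["cx"],c["fy"]*q[1]/q[2]+c["cy"]
    x0,y0=int(u[0])-6,int(u[1])-5
    for th in(60,80):
        for ce,s in blobs(g[y0:y0+12,x0:x0+14]<th,8): print(np.round(u,1),th,ce+[x0,y0],s[4],ray(c,ce+[x0,y0],.0245).round(4))
E
python3 go.py .458 .3655 .17 11.6
```

```text
[319.6 185.6] 80 [323.22222222 182.88888889] 9 [ 0.4595 -0.2144  0.0245]
[329.9 178.2] 80 [333.9 176. ] 10 [ 0.463  -0.27    0.0245]
[339.8 171.3] 80 [343.09090909 169.09090909] 11 [ 0.4703 -0.3252  0.0245]
[339.8 171.3] 80 [334.11111111 176.11111111] 9 [ 0.4621 -0.2699  0.0245]
[349.  164.7] 80 [343.3 169.2] 10 [ 0.4694 -0.3252  0.0245]
shift [-307.9 -150.9   41.9] turn [-1.5000e-03  1.0000e-03  1.0245e+00] t 0.1 tcp [0.219  0.6114 0.2007] [-1.799e+02  1.000e-02  1.603e+02] q7 -3.3 w 0.08677335978190152
```

Run:
```python
import pickle; from h import *
d=pickle.load(open("c0.pkl","rb"));c=d["top"]
print(ray(c,(389.6,221.9),.058))
b=cv2.cvtColor(d["scene"]["image"],cv2.COLOR_RGB2BGR)
cv2.imwrite("pics/crop2.png",cv2.resize(b[145:205,295:375],None,fx=9,fy=9,interpolation=cv2.INTER_CUBIC))
```

```text
[ 0.45835844 -0.27834926  0.058     ]
```

View pics/crop2.png

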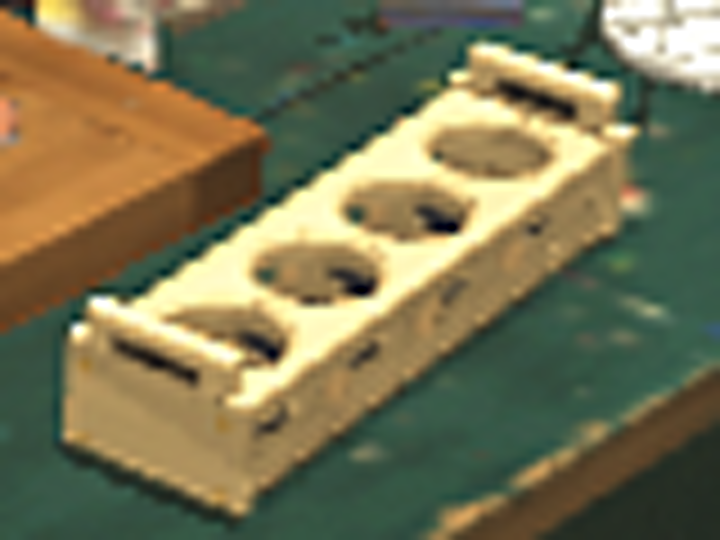

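>>> drive_tool(
  moves=[
    {"x": -40,"y": -19,"z": 0,"rz": 0.13,"fingers": -1},
    {"x": -80,"y": -38,"z": 0,"rz": 0.26,"fingers": -1},
    {"x": -120,"y": -57,"z": 0,"rz": 0.39,"fingers": -1},
    {"x": -160,"y": -76,"z": 0,"rz": 0.52,"fingers": -1},
    {"x": -200,"y": -95,"z": 0,"rz": 0.65,"fingers": -1},
    {"x": -240,"y": -114,"z": 0,"rz": 0.78,"fingers": -1},
    {"x": -280,"y": -133,"z": 0,"rz": 0.91,"fingers": -1},
    {"x": -308,"y": -151,"z": 0,"rz": 1.0245,"fingers": -1},
    {"x": -308,"y": -151,"z": 0,"rz": 1.0245,"fingers": -1},
    {"x": -308,"y": -151,"z": 0,"rz": 1.0245,"fingers": -1},
    {"x": -308,"y": -151,"z": 0,"rz": 1.0245,"fingers": -1},
    {"x": -308,"y": -151,"z": 0,"rz": 1.0245,"fingers": -1},
  ],
  force=15,
)

```text
invalid input at $.moves[0]: expected keys x, y, z, rx, ry, rz, fingers
```

```bash
python3 go.py .458 .3655 .064 11.6
```

```text
shift [-307.9 -150.7  147.9] turn [-1.5000e-03  1.0000e-03  1.0245e+00] t 0.1 tcp [0.219  0.6114 0.2007] [-1.799e+02  1.000e-02  1.603e+02] q7 -3.3 w 0.08677335978190152
```

Run:
```python
import pickle; from h import *
d=pickle.load(open("c0.pkl","rb"));c=d["scene"]
for u in[(330.2,175.2),(340.2,168.3),(349.4,161.9)]: print([ray(c,u,z).round(4) for z in(.04,.037)])
c=d["top"];h=hsv(c)
m=(h[...,0]>12)&(h[...,0]<32)&(h[...,2]>150); r=np.zeros_like(m);r[200:242,335:440]=m[200:242,335:440]
ct=max(cv2.findContours(r.astype(np.uint8),0,1)[0],key=cv2.contourArea)
print(cv2.minAreaRect(ct)); print(ray(c,cv2.minAreaRect(ct)[0],.045))
# rim holes: fill contour, non-pale inside
f=np.zeros(r.shape,np.uint8);cv2.drawContours(f,[ct],-1,1,-1)
for ce,s in blobs((f>0)&(h[...,2]<205),60): print(ce,s,ray(c,ce,.03).round(4))
```

```text
[array([ 0.4582, -0.2446,  0.04  ]), array([ 0.4614, -0.2486,  0.037 ])]
[array([ 0.4638, -0.3004,  0.04  ]), array([ 0.467 , -0.3047,  0.037 ])]
[array([ 0.4694, -0.3548,  0.04  ]), array([ 0.4726, -0.3593,  0.037 ])]
((390.9297180175781, 222.02163696289062), (96.53204345703125, 27.899433135986328), 1.3322198390960693)
[ 0.46163534 -0.28505859  0.045     ]
[356.68859649 220.29824561] [348 212  18  17 228] [ 0.4569 -0.1945  0.03  ]
[430.21311475 221.95081967] [429 212   4  22  61] [ 0.4805 -0.3962  0.03  ]
[377.14847162 221.069869  ] [369 213  18  17 229] [ 0.4626 -0.2507  0.03  ]
[397.54782609 221.72173913] [389 214  18  17 230] [ 0.4686 -0.3067  0.03  ]
[418.05676856 222.34497817] [410 214  18  17 229] [ 0.4747 -0.363   0.03  ]
```

>>> drive_tool(
  moves=[
    {"x": -40,"y": -19,"z": 0,"rx": 0,"ry": 0,"rz": 0.13,"fingers": -1},
    {"x": -80,"y": -38,"z": 0,"rx": 0,"ry": 0,"rz": 0.26,"fingers": -1},
    {"x": -120,"y": -57,"z": 0,"rx": 0,"ry": 0,"rz": 0.39,"fingers": -1},
    {"x": -160,"y": -76,"z": 0,"rx": 0,"ry": 0,"rz": 0.52,"fingers": -1},
    {"x": -200,"y": -95,"z": 0,"rx": 0,"ry": 0,"rz": 0.65,"fingers": -1},
    {"x": -240,"y": -114,"z": 0,"rx": 0,"ry": 0,"rz": 0.78,"fingers": -1},
    {"x": -280,"y": -133,"z": 0,"rx": 0,"ry": 0,"rz": 0.91,"fingers": -1},
    {"x": -308,"y": -151,"z": 0,"rx": -0.0015,"ry": 0.001,"rz": 1.0245,"fingers": -1},
    {"x": -308,"y": -151,"z": 0,"rx": -0.0015,"ry": 0.001,"rz": 1.0245,"fingers": -1},
    {"x": -308,"y": -151,"z": 0,"rx": -0.0015,"ry": 0.001,"rz": 1.0245,"fingers": -1},
    {"x": -308,"y": -151,"z": 0,"rx": -0.0015,"ry": 0.001,"rz": 1.0245,"fingers": -1},
    {"x": -308,"y": -151,"z": 0,"rx": -0.0015,"ry": 0.001,"rz": 1.0245,"fingers": -1},
  ],
  force=15,
)

```text
time_s: 1.6
tool_pos: [0.4574, 0.367, 0.2016]
tool_rot: [180.0, -0.1, 101.7]
force: [-0.3, -0.1, -0.4]
grip_width: 0.0873
grasp_force: 0.0
```

```bash
python3 go.py .458 .3655 .064 11.6
```

```text
shift [ -1.9   0.2 148.6] turn [ 0.0006 -0.0017  0.0025] t 1.6 tcp [0.4574 0.367  0.2016] [ 1.7997e+02 -1.0000e-01  1.0174e+02] q7 -27.6 w 0.08726060299297914
```

The arm is above the yellow bottle, so I descend and grip.

>>> drive_tool(
  moves=[
    {"x": -1,"y": 0,"z": 30,"rx": 0,"ry": 0,"rz": 0,"fingers": -1},
    {"x": -2,"y": 0,"z": 60,"rx": 0,"ry": -0.0017,"rz": 0.0025,"fingers": -1},
    {"x": -2,"y": 0,"z": 85,"rx": 0,"ry": -0.0017,"rz": 0.0025,"fingers": -1},
    {"x": -2,"y": 0,"z": 105,"rx": 0,"ry": -0.0017,"rz": 0.0025,"fingers": -1},
    {"x": -2,"y": 0,"z": 120,"rx": 0,"ry": -0.0017,"rz": 0.0025,"fingers": -1},
    {"x": -2,"y": 0,"z": 132,"rx": 0,"ry": -0.0017,"rz": 0.0025,"fingers": -1},
    {"x": -2,"y": 0,"z": 142,"rx": 0,"ry": -0.0017,"rz": 0.0025,"fingers": -1},
    {"x": -2,"y": 0,"z": 148,"rx": 0,"ry": -0.0017,"rz": 0.0025,"fingers": -1},
    {"x": -2,"y": 0,"z": 148.5,"rx": 0,"ry": -0.0017,"rz": 0.0025,"fingers": -1},
    {"x": -2,"y": 0,"z": 148.5,"rx": 0,"ry": -0.0017,"rz": 0.0025,"fingers": -1},
    {"x": -2,"y": 0,"z": 148.5,"rx": 0,"ry": -0.0017,"rz": 0.0025,"fingers": -1},
  ],
)

```text
time_s: 2.98
tool_pos: [0.459, 0.3645, 0.0537]
tool_rot: [179.9, -0.0, 101.5]
force: [0.3, -0.3, -0.8]
grip_width: 0.0871
grasp_force: 0.0
```

```bash
python3 go.py .458 .3655 .064 11.6
python3 - <<'E'
from cell import vision
import cv2
c=vision.read_camera("scene");b=cv2.cvtColor(c["image"],cv2.COLOR_RGB2BGR)
cv2.imwrite("pics/s1.png",cv2.resize(b[200:310,80:260],None,fx=4,fy=4,interpolation=cv2.INTER_CUBIC))
E
```

```text
shift [ 1.2 -0.8  0.7] turn [ 0.0017 -0.0004 -0.0026] t 2.975 tcp [0.459  0.3645 0.0537] [ 1.7991e+02 -2.0000e-02  1.0145e+02] q7 -26.2 w 0.08710961298175286
```

View pics/s1.png

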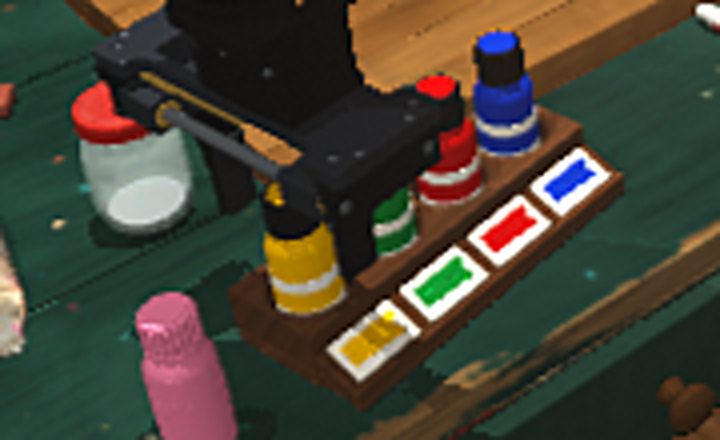

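The front finger is on the ledge side of the yellow bottle (crop 355,250) and the other is behind it. Both the jar and the pink bottle are clear. Closing.

>>> drive_tool(
  moves=[
    {"x": 1,"y": 0,"z": 0,"rx": 0,"ry": 0,"rz": 0,"fingers": 1},
    {"x": 1,"y": 0,"z": 0,"rx": 0,"ry": 0,"rz": 0,"fingers": 1},
    {"x": 1,"y": 0,"z": 0,"rx": 0,"ry": 0,"rz": 0,"fingers": 1},
    {"x": 1,"y": 0,"z": 0,"rx": 0,"ry": 0,"rz": 0,"fingers": 1},
    {"x": 1,"y": 0,"z": 0,"rx": 0,"ry": 0,"rz": 0,"fingers": 1},
    {"x": 1,"y": 0,"z": 0,"rx": 0,"ry": 0,"rz": 0,"fingers": 1},
    {"x": 1,"y": 0,"z": 0,"rx": 0,"ry": 0,"rz": 0,"fingers": 1},
    {"x": 1,"y": 0,"z": 0,"rx": 0,"ry": 0,"rz": 0,"fingers": 1},
  ],
  force=15,
)

```text
time_s: 4.03
tool_pos: [0.4583, 0.3653, 0.0532]
tool_rot: [180.0, 0.0, 101.5]
force: [-0.8, -0.1, 0.1]
grip_width: 0.0364
grasp_force: 15.0
```

>>> drive_tool(
  moves=[
    {"x": 0,"y": 0,"z": -10,"rx": 0,"ry": 0,"rz": 0,"fingers": 1},
    {"x": 0,"y": 0,"z": -25,"rx": 0,"ry": 0,"rz": 0,"fingers": 1},
    {"x": 0,"y": 0,"z": -45,"rx": 0,"ry": 0,"rz": 0,"fingers": 1},
    {"x": 0,"y": 0,"z": -70,"rx": 0,"ry": 0,"rz": 0,"fingers": 1},
    {"x": 0,"y": 0,"z": -95,"rx": 0,"ry": 0,"rz": 0,"fingers": 1},
    {"x": 0,"y": 0,"z": -115,"rx": 0,"ry": 0,"rz": 0,"fingers": 1},
    {"x": 0,"y": 0,"z": -120,"rx": 0,"ry": 0,"rz": 0,"fingers": 1},
    {"x": 0,"y": 0,"z": -120,"rx": 0,"ry": 0,"rz": 0,"fingers": 1},
    {"x": 0,"y": 0,"z": -120,"rx": 0,"ry": 0,"rz": 0,"fingers": 1},
  ],
)

```text
time_s: 5.15
tool_pos: [0.4579, 0.3648, 0.1722]
tool_rot: [-180.0, 0.1, 101.5]
force: [-0.3, -0.9, -1.9]
grip_width: 0.0361
grasp_force: 15.0
```

```bash
python3 go.py .4553 -.1926 .184 6.1
```

```text
shift [-5.458e+02 -1.133e+02 -2.000e-01] turn [-0.0005  0.0011  0.0935] t 5.15 tcp [0.4579 0.3648 0.1722] [-1.7997e+02  6.0000e-02  1.0146e+02] q7 -27.5 w 0.0360633297063772
```

>>> drive_tool(
  moves=[
    {"x": -20,"y": -4,"z": 0,"rx": 0,"ry": 0,"rz": 0.005,"fingers": 1},
    {"x": -55,"y": -11,"z": 0,"rx": 0,"ry": 0,"rz": 0.01,"fingers": 1},
    {"x": -100,"y": -21,"z": 0,"rx": 0,"ry": 0,"rz": 0.02,"fingers": 1},
    {"x": -150,"y": -31,"z": 0,"rx": 0,"ry": 0,"rz": 0.03,"fingers": 1},
    {"x": -200,"y": -41.5,"z": 0,"rx": 0,"ry": 0,"rz": 0.04,"fingers": 1},
    {"x": -250,"y": -52,"z": 0,"rx": 0,"ry": 0,"rz": 0.05,"fingers": 1},
    {"x": -300,"y": -62,"z": 0,"rx": 0,"ry": 0,"rz": 0.06,"fingers": 1},
    {"x": -350,"y": -72.5,"z": 0,"rx": 0,"ry": 0,"rz": 0.07,"fingers": 1},
    {"x": -400,"y": -83,"z": 0,"rx": 0,"ry": 0,"rz": 0.08,"fingers": 1},
    {"x": -450,"y": -93.5,"z": 0,"rx": 0,"ry": 0,"rz": 0.085,"fingers": 1},
    {"x": -495,"y": -103,"z": 0,"rx": 0,"ry": 0,"rz": 0.09,"fingers": 1},
    {"x": -528,"y": -109.5,"z": 0,"rx": 0,"ry": 0,"rz": 0.0935,"fingers": 1},
    {"x": -545.8,"y": -113.3,"z": 0,"rx": 0,"ry": 0,"rz": 0.0935,"fingers": 1},
    {"x": -545.8,"y": -113.3,"z": 0,"rx": 0,"ry": 0,"rz": 0.0935,"fingers": 1},
    {"x": -545.8,"y": -113.3,"z": 0,"rx": 0,"ry": 0,"rz": 0.0935,"fingers": 1},
    {"x": -545.8,"y": -113.3,"z": 0,"rx": 0,"ry": 0,"rz": 0.0935,"fingers": 1},
    {"x": -545.8,"y": -113.3,"z": 0,"rx": 0,"ry": 0,"rz": 0.0935,"fingers": 1},
  ],
)

```text
time_s: 7.28
tool_pos: [0.4559, -0.1914, 0.1731]
tool_rot: [180.0, -0.0, 96.2]
force: [-0.3, -0.4, -0.6]
grip_width: 0.0362
grasp_force: 15.0
```

```bash
python3 go.py .4553 -.1926 .092 6.1
python3 - <<'E'
from cell import vision
import cv2,numpy as np
p=[]
for n,(x0,y0,x1,y1) in dict(top=(320,165,450,245),scene=(270,100,400,200)).items():
    c=vision.read_camera(n);b=cv2.cvtColor(c["image"],cv2.COLOR_RGB2BGR)
    p.append(cv2.resize(b[y0:y1,x0:x1],(520,4*(y1-y0)) if n=="top" else (520,280),interpolation=cv2.INTER_CUBIC))
cv2.imwrite("pics/s2.png",np.vstack(p))
E
```

```text
shift [-1.2 -0.8 92.1] turn [ 0.0009 -0.0003  0.0015] t 7.275 tcp [ 0.4559 -0.1914  0.1731] [ 1.7995e+02 -2.0000e-02  9.6190e+01] q7 25.7 w 0.03620015439639732
```

View pics/s2.png

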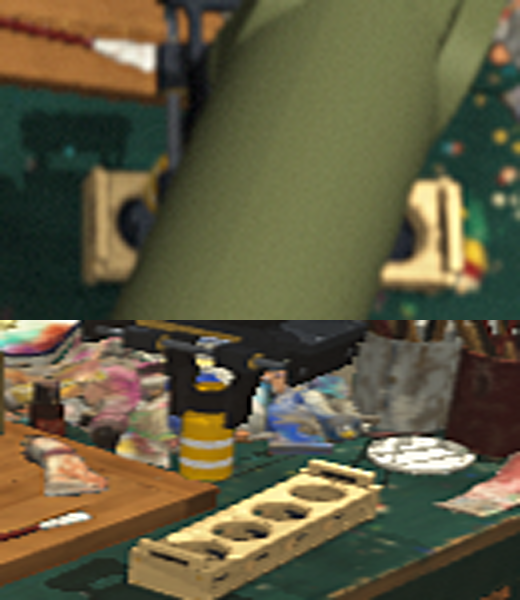

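The yellow bottle hangs upright, on course for the leftmost well (lower panel, bottle at 207,445 and well at 205,545). Descending in two stages.

>>> drive_tool(
  moves=[
    {"x": -1,"y": -1,"z": 20,"rx": 0,"ry": 0,"rz": 0,"fingers": 1},
    {"x": -1,"y": -1,"z": 45,"rx": 0,"ry": 0,"rz": 0,"fingers": 1},
    {"x": -1,"y": -1,"z": 65,"rx": 0,"ry": 0,"rz": 0,"fingers": 1},
    {"x": -1,"y": -1,"z": 78,"rx": 0,"ry": 0,"rz": 0,"fingers": 1},
    {"x": -1,"y": -1,"z": 85,"rx": 0,"ry": 0,"rz": 0,"fingers": 1},
    {"x": -1,"y": -1,"z": 85,"rx": 0,"ry": 0,"rz": 0,"fingers": 1},
    {"x": -1,"y": -1,"z": 85,"rx": 0,"ry": 0,"rz": 0,"fingers": 1},
  ],
)

```text
time_s: 8.25
tool_pos: [0.4556, -0.1935, 0.0888]
tool_rot: [179.9, 0.0, 96.1]
force: [-0.1, -0.4, -0.8]
grip_width: 0.0365
grasp_force: 15.0
```

```bash
python3 go.py .4553 -.1926 .092 6.1
python3 - <<'E'
from cell import vision
import cv2
c=vision.read_camera("scene");b=cv2.cvtColor(c["image"],cv2.COLOR_RGB2BGR)
cv2.imwrite("pics/s3.png",cv2.resize(b[135:205,290:380],None,fx=8,fy=8,interpolation=cv2.INTER_CUBIC))
E
```

```text
shift [ 0.9 -0.2  7.8] turn [ 0.002   0.0003 -0.    ] t 8.25 tcp [ 0.4556 -0.1935  0.0888] [1.7988e+02 2.0000e-02 9.6100e+01] q7 30.1 w 0.036459274414526455
```

View pics/s3.png

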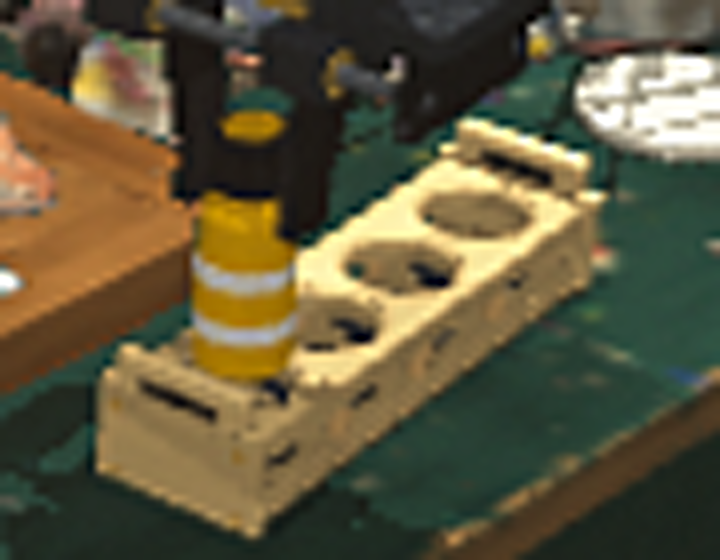

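Run:
```python
import pickle; from h import *
c=pickle.load(open("c0.pkl","rb"))["scene"]
print(ray(c,(290+243/8,135+350/8),.048), ray(c,(290+254/8,135+125/8),.146))
```

```text
[ 0.457032   -0.19643444  0.048     ] [ 0.4540446  -0.19119422  0.146     ]
```

>>> drive_tool(
  moves=[
    {"x": 0,"y": 0,"z": 4,"rx": 0,"ry": 0,"rz": 0,"fingers": 1},
    {"x": 0,"y": 0,"z": 8,"rx": 0,"ry": 0,"rz": 0,"fingers": 1},
    {"x": 0,"y": 0,"z": 12,"rx": 0,"ry": 0,"rz": 0,"fingers": 1},
    {"x": 0,"y": 0,"z": 14,"rx": 0,"ry": 0,"rz": 0,"fingers": 1},
    {"x": 0,"y": 0,"z": 14,"rx": 0,"ry": 0,"rz": 0,"fingers": 1},
  ],
)

```text
time_s: 8.93
tool_pos: [0.4548, -0.1933, 0.0739]
tool_rot: [180.0, 0.0, 96.1]
force: [0.0, 0.0, -1.6]
grip_width: 0.0365
grasp_force: 15.0
```

>>> drive_tool(
  moves=[
    {"x": 0,"y": 0,"z": 5,"rx": 0,"ry": 0,"rz": 0,"fingers": 1},
    {"x": 0,"y": 0,"z": 10,"rx": 0,"ry": 0,"rz": 0,"fingers": 1},
    {"x": 0,"y": 0,"z": 15,"rx": 0,"ry": 0,"rz": 0,"fingers": 1},
    {"x": 0,"y": 0,"z": 18,"rx": 0,"ry": 0,"rz": 0,"fingers": 1},
    {"x": 0,"y": 0,"z": 19.5,"rx": 0,"ry": 0,"rz": 0,"fingers": 1},
    {"x": 0,"y": 0,"z": 19.5,"rx": 0,"ry": 0,"rz": 0,"fingers": 1},
    {"x": 0,"y": 0,"z": 19.5,"rx": 0,"ry": 0,"rz": 0,"fingers": 1},
  ],
)

```text
time_s: 9.8
tool_pos: [0.4551, -0.1933, 0.0548]
tool_rot: [179.9, 0.0, 96.1]
force: [-0.5, 0.2, -1.7]
grip_width: 0.0367
grasp_force: 15.0
```

>>> drive_tool(
  moves=[
    {"x": 0,"y": 0,"z": 1,"rx": 0,"ry": 0,"rz": 0,"fingers": 0},
    {"x": 0,"y": 0,"z": 1,"rx": 0,"ry": 0,"rz": 0,"fingers": -1},
    {"x": 0,"y": 0,"z": 1,"rx": 0,"ry": 0,"rz": 0,"fingers": -1},
    {"x": 0,"y": 0,"z": 1,"rx": 0,"ry": 0,"rz": 0,"fingers": -1},
    {"x": 0,"y": 0,"z": 1,"rx": 0,"ry": 0,"rz": 0,"fingers": -1},
    {"x": 0,"y": 0,"z": 0,"rx": 0,"ry": 0,"rz": 0,"fingers": -1},
    {"x": 0,"y": 0,"z": -20,"rx": 0,"ry": 0,"rz": 0,"fingers": -1},
    {"x": 0,"y": 0,"z": -50,"rx": 0,"ry": 0,"rz": 0,"fingers": -1},
    {"x": 0,"y": 0,"z": -90,"rx": 0,"ry": 0,"rz": 0,"fingers": -1},
    {"x": 0,"y": 0,"z": -118,"rx": 0,"ry": 0,"rz": 0,"fingers": -1},
    {"x": 0,"y": 0,"z": -118,"rx": 0,"ry": 0,"rz": 0,"fingers": -1},
    {"x": 0,"y": 0,"z": -118,"rx": 0,"ry": 0,"rz": 0,"fingers": -1},
    {"x": 0,"y": 0,"z": -118,"rx": 0,"ry": 0,"rz": 0,"fingers": -1},
  ],
)

```text
time_s: 11.42
tool_pos: [0.454, -0.193, 0.1714]
tool_rot: [-179.9, -0.0, 96.1]
force: [0.2, -0.1, -1.0]
grip_width: 0.087
grasp_force: 0.0
```

```bash
python3 - <<'E'
from cell import vision
from h import *
c=vision.read_camera("scene");b=cv2.cvtColor(c["image"],cv2.COLOR_RGB2BGR)
cv2.imwrite("pics/s4.png",cv2.resize(b[135:205,290:380],None,fx=6,fy=6,interpolation=cv2.INTER_CUBIC))
m=hue(hsv(c),"yellow",vmin=130);r=np.zeros_like(m);r[140:200,305:335]=m[140:200,305:335]
for ce,s in blobs(r,10): print(ce,s,ray(c,ce,.11).round(4))
E
python3 go.py .470 .3085 .184 11.6
```

```text
[320.82608696 161.34782609] [317 160   8   4  23] [ 0.4557 -0.1919  0.11  ]
[320.38679245 174.64150943] [315 170  13  10 106] [ 0.4059 -0.1331  0.11  ]
[320.12820513 182.53846154] [313 179  14   7  39] [ 0.3787 -0.1009  0.11  ]
shift [497.1  69.   -1.4] turn [-0.0012 -0.0003 -0.096 ] t 11.475 tcp [ 0.4541 -0.1931  0.1716] [-1.7993e+02 -2.0000e-02  9.6100e+01] q7 25.8 w 0.08677156982219732
```

View pics/s4.png

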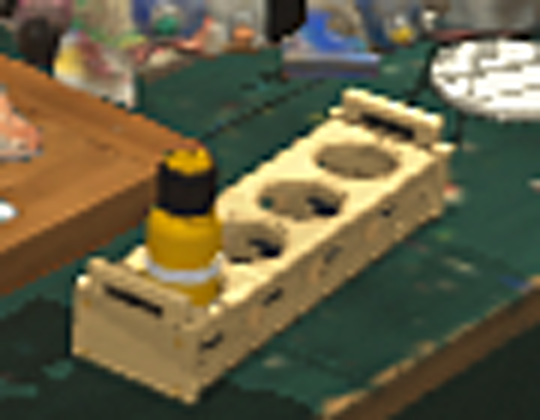

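Yellow stands upright in the leftmost well (185,225 in the crop). Its cap rays to (0.4557, -0.1919), as planned. Green is next: 506 mm back.

>>> drive_tool(
  moves=[
    {"x": 20,"y": 3,"z": 0,"rx": 0,"ry": 0,"rz": 0,"fingers": -1},
    {"x": 60,"y": 8,"z": 0,"rx": 0,"ry": 0,"rz": -0.01,"fingers": -1},
    {"x": 110,"y": 15,"z": 0,"rx": 0,"ry": 0,"rz": -0.02,"fingers": -1},
    {"x": 160,"y": 22,"z": 0,"rx": 0,"ry": 0,"rz": -0.03,"fingers": -1},
    {"x": 210,"y": 29,"z": 0,"rx": 0,"ry": 0,"rz": -0.04,"fingers": -1},
    {"x": 260,"y": 36,"z": 0,"rx": 0,"ry": 0,"rz": -0.05,"fingers": -1},
    {"x": 310,"y": 43,"z": 0,"rx": 0,"ry": 0,"rz": -0.06,"fingers": -1},
    {"x": 360,"y": 50,"z": 0,"rx": 0,"ry": 0,"rz": -0.07,"fingers": -1},
    {"x": 410,"y": 57,"z": 0,"rx": 0,"ry": 0,"rz": -0.08,"fingers": -1},
    {"x": 455,"y": 63,"z": 0,"rx": 0,"ry": 0,"rz": -0.09,"fingers": -1},
    {"x": 485,"y": 67,"z": 0,"rx": 0,"ry": 0,"rz": -0.096,"fingers": -1},
    {"x": 497,"y": 69,"z": 0,"rx": 0,"ry": 0,"rz": -0.096,"fingers": -1},
    {"x": 497,"y": 69,"z": 0,"rx": 0,"ry": 0,"rz": -0.096,"fingers": -1},
    {"x": 497,"y": 69,"z": 0,"rx": 0,"ry": 0,"rz": -0.096,"fingers": -1},
    {"x": 497,"y": 69,"z": 0,"rx": 0,"ry": 0,"rz": -0.096,"fingers": -1},
    {"x": 497,"y": 69,"z": 0,"rx": 0,"ry": 0,"rz": -0.096,"fingers": -1},
  ],
)

```text
time_s: 13.48
tool_pos: [0.4709, 0.3075, 0.1729]
tool_rot: [179.9, -0.0, 101.5]
force: [0.1, 0.3, -0.1]
grip_width: 0.0871
grasp_force: 0.0
```

```bash
python3 go.py .470 .3085 .064 11.6
```

```text
shift [  1.2  -0.8 119.9] turn [ 0.0012 -0.0001 -0.0012] t 13.475 tcp [0.4709 0.3075 0.1729] [179.93  -0.   101.53] q7 -22.2 w 0.08706300259803929
```

Descend, grip, lift.

>>> drive_tool(
  moves=[
    {"x": 1,"y": -0.5,"z": 30,"rx": 0,"ry": 0,"rz": 0,"fingers": -1},
    {"x": 1,"y": -0.5,"z": 60,"rx": 0,"ry": 0,"rz": 0,"fingers": -1},
    {"x": 1,"y": -0.5,"z": 85,"rx": 0,"ry": 0,"rz": 0,"fingers": -1},
    {"x": 1,"y": -0.5,"z": 103,"rx": 0,"ry": 0,"rz": 0,"fingers": -1},
    {"x": 1,"y": -0.5,"z": 114,"rx": 0,"ry": 0,"rz": 0,"fingers": -1},
    {"x": 1,"y": -0.5,"z": 119,"rx": 0,"ry": 0,"rz": 0,"fingers": -1},
    {"x": 1,"y": -0.5,"z": 119.5,"rx": 0,"ry": 0,"rz": 0,"fingers": -1},
    {"x": 1,"y": -0.5,"z": 119.5,"rx": 0,"ry": 0,"rz": 0,"fingers": -1},
    {"x": 1,"y": -0.5,"z": 119.5,"rx": 0,"ry": 0,"rz": 0,"fingers": 1},
    {"x": 1,"y": -0.5,"z": 119.5,"rx": 0,"ry": 0,"rz": 0,"fingers": 1},
    {"x": 1,"y": -0.5,"z": 119.5,"rx": 0,"ry": 0,"rz": 0,"fingers": 1},
    {"x": 1,"y": -0.5,"z": 119.5,"rx": 0,"ry": 0,"rz": 0,"fingers": 1},
    {"x": 1,"y": -0.5,"z": 119.5,"rx": 0,"ry": 0,"rz": 0,"fingers": 1},
    {"x": 1,"y": -0.5,"z": 119.5,"rx": 0,"ry": 0,"rz": 0,"fingers": 1},
    {"x": 1,"y": -0.5,"z": 119.5,"rx": 0,"ry": 0,"rz": 0,"fingers": 1},
    {"x": 1,"y": -0.5,"z": 119.5,"rx": 0,"ry": 0,"rz": 0,"fingers": 1},
  ],
)

```text
time_s: 15.48
tool_pos: [0.47, 0.3092, 0.0532]
tool_rot: [180.0, 0.0, 101.6]
force: [-0.7, -0.4, -0.2]
grip_width: 0.0365
grasp_force: 15.0
```

>>> drive_tool(
  moves=[
    {"x": 0,"y": 0,"z": -10,"rx": 0,"ry": 0,"rz": 0,"fingers": 1},
    {"x": 0,"y": 0,"z": -25,"rx": 0,"ry": 0,"rz": 0,"fingers": 1},
    {"x": 0,"y": 0,"z": -45,"rx": 0,"ry": 0,"rz": 0,"fingers": 1},
    {"x": 0,"y": 0,"z": -70,"rx": 0,"ry": 0,"rz": 0,"fingers": 1},
    {"x": 0,"y": 0,"z": -95,"rx": 0,"ry": 0,"rz": 0,"fingers": 1},
    {"x": 0,"y": 0,"z": -115,"rx": 0,"ry": 0,"rz": 0,"fingers": 1},
    {"x": 0,"y": 0,"z": -120,"rx": 0,"ry": 0,"rz": 0,"fingers": 1},
    {"x": 0,"y": 0,"z": -120,"rx": 0,"ry": 0,"rz": 0,"fingers": 1},
    {"x": 0,"y": 0,"z": -120,"rx": 0,"ry": 0,"rz": 0,"fingers": 1},
  ],
)

```text
time_s: 16.6
tool_pos: [0.4694, 0.3088, 0.1723]
tool_rot: [-180.0, 0.0, 101.6]
force: [-0.6, 0.3, -1.3]
grip_width: 0.0365
grasp_force: 15.0
```

```bash
python3 go.py .4612 -.2486 .184 6.1
```

```text
shift [-5.443e+02 -1.202e+02 -2.000e-01] turn [-0.0005  0.0009  0.0961] t 16.6 tcp [0.4694 0.3088 0.1723] [-1.7997e+02  5.0000e-02  1.0160e+02] q7 -22.3 w 0.03651288352336366
```

>>> drive_tool(
  moves=[
    {"x": -20,"y": -4,"z": 0,"rx": 0,"ry": 0,"rz": 0.005,"fingers": 1},
    {"x": -55,"y": -12,"z": 0,"rx": 0,"ry": 0,"rz": 0.01,"fingers": 1},
    {"x": -100,"y": -22,"z": 0,"rx": 0,"ry": 0,"rz": 0.02,"fingers": 1},
    {"x": -150,"y": -33,"z": 0,"rx": 0,"ry": 0,"rz": 0.03,"fingers": 1},
    {"x": -200,"y": -44,"z": 0,"rx": 0,"ry": 0,"rz": 0.04,"fingers": 1},
    {"x": -250,"y": -55,"z": 0,"rx": 0,"ry": 0,"rz": 0.05,"fingers": 1},
    {"x": -300,"y": -66,"z": 0,"rx": 0,"ry": 0,"rz": 0.06,"fingers": 1},
    {"x": -350,"y": -77,"z": 0,"rx": 0,"ry": 0,"rz": 0.07,"fingers": 1},
    {"x": -400,"y": -88,"z": 0,"rx": 0,"ry": 0,"rz": 0.08,"fingers": 1},
    {"x": -450,"y": -99,"z": 0,"rx": 0,"ry": 0,"rz": 0.085,"fingers": 1},
    {"x": -495,"y": -109,"z": 0,"rx": 0,"ry": 0,"rz": 0.09,"fingers": 1},
    {"x": -528,"y": -116.5,"z": 0,"rx": 0,"ry": 0,"rz": 0.096,"fingers": 1},
    {"x": -544.3,"y": -120.2,"z": 0,"rx": 0,"ry": 0,"rz": 0.096,"fingers": 1},
    {"x": -544.3,"y": -120.2,"z": 0,"rx": 0,"ry": 0,"rz": 0.096,"fingers": 1},
    {"x": -544.3,"y": -120.2,"z": 0,"rx": 0,"ry": 0,"rz": 0.096,"fingers": 1},
    {"x": -544.3,"y": -120.2,"z": 0,"rx": 0,"ry": 0,"rz": 0.096,"fingers": 1},
    {"x": -544.3,"y": -120.2,"z": 0,"rx": 0,"ry": 0,"rz": 0.096,"fingers": 1},
  ],
)

```text
time_s: 18.73
tool_pos: [0.4619, -0.2474, 0.1731]
tool_rot: [179.9, -0.0, 96.2]
force: [0.4, 0.7, -0.4]
grip_width: 0.0365
grasp_force: 15.0
```

```bash
python3 go.py .4612 -.2486 .065 6.1
```

```text
shift [ -1.2  -0.9 119.1] turn [ 0.001  -0.0004  0.0015] t 18.725 tcp [ 0.4619 -0.2474  0.1731] [ 1.7994e+02 -2.0000e-02  9.6190e+01] q7 34.9 w 0.0365265539606661
```

>>> drive_tool(
  moves=[
    {"x": -1,"y": -1,"z": 20,"rx": 0,"ry": 0,"rz": 0,"fingers": 1},
    {"x": -1,"y": -1,"z": 45,"rx": 0,"ry": 0,"rz": 0,"fingers": 1},
    {"x": -1,"y": -1,"z": 65,"rx": 0,"ry": 0,"rz": 0,"fingers": 1},
    {"x": -1,"y": -1,"z": 78,"rx": 0,"ry": 0,"rz": 0,"fingers": 1},
    {"x": -0.5,"y": -0.5,"z": 85,"rx": 0,"ry": 0,"rz": 0,"fingers": 1},
    {"x": -0.5,"y": -0.5,"z": 88,"rx": 0,"ry": 0,"rz": 0,"fingers": 1},
    {"x": -0.5,"y": -0.5,"z": 92,"rx": 0,"ry": 0,"rz": 0,"fingers": 1},
    {"x": -0.5,"y": -0.5,"z": 96,"rx": 0,"ry": 0,"rz": 0,"fingers": 1},
    {"x": -0.5,"y": -0.5,"z": 99,"rx": 0,"ry": 0,"rz": 0,"fingers": 1},
    {"x": -0.5,"y": -0.5,"z": 99,"rx": 0,"ry": 0,"rz": 0,"fingers": 1},
  ],
)

```text
time_s: 19.98
tool_pos: [0.4612, -0.2487, 0.074]
tool_rot: [180.0, -0.0, 96.1]
force: [0.8, -0.1, -0.6]
grip_width: 0.0364
grasp_force: 15.0
```

No contact, so I lower the rest of the way, release and lift.

>>> drive_tool(
  moves=[
    {"x": 0,"y": 0,"z": 5,"rx": 0,"ry": 0,"rz": 0,"fingers": 1},
    {"x": 0,"y": 0,"z": 10,"rx": 0,"ry": 0,"rz": 0,"fingers": 1},
    {"x": 0,"y": 0,"z": 15,"rx": 0,"ry": 0,"rz": 0,"fingers": 1},
    {"x": 0,"y": 0,"z": 18,"rx": 0,"ry": 0,"rz": 0,"fingers": 1},
    {"x": 0,"y": 0,"z": 20,"rx": 0,"ry": 0,"rz": 0,"fingers": 1},
    {"x": 0,"y": 0,"z": 20,"rx": 0,"ry": 0,"rz": 0,"fingers": 1},
    {"x": 0,"y": 0,"z": 20,"rx": 0,"ry": 0,"rz": 0,"fingers": 1},
    {"x": 0,"y": 0,"z": 20,"rx": 0,"ry": 0,"rz": 0,"fingers": 0},
    {"x": 0,"y": 0,"z": 20,"rx": 0,"ry": 0,"rz": 0,"fingers": -1},
    {"x": 0,"y": 0,"z": 20,"rx": 0,"ry": 0,"rz": 0,"fingers": -1},
    {"x": 0,"y": 0,"z": 20,"rx": 0,"ry": 0,"rz": 0,"fingers": -1},
    {"x": 0,"y": 0,"z": 20,"rx": 0,"ry": 0,"rz": 0,"fingers": -1},
    {"x": 0,"y": 0,"z": 18,"rx": 0,"ry": 0,"rz": 0,"fingers": -1},
    {"x": 0,"y": 0,"z": 0,"rx": 0,"ry": 0,"rz": 0,"fingers": -1},
    {"x": 0,"y": 0,"z": -30,"rx": 0,"ry": 0,"rz": 0,"fingers": -1},
    {"x": 0,"y": 0,"z": -70,"rx": 0,"ry": 0,"rz": 0,"fingers": -1},
    {"x": 0,"y": 0,"z": -98,"rx": 0,"ry": 0,"rz": 0,"fingers": -1},
    {"x": 0,"y": 0,"z": -98,"rx": 0,"ry": 0,"rz": 0,"fingers": -1},
    {"x": 0,"y": 0,"z": -98,"rx": 0,"ry": 0,"rz": 0,"fingers": -1},
  ],
)

```text
time_s: 22.35
tool_pos: [0.461, -0.2486, 0.1722]
tool_rot: [179.9, -0.0, 96.1]
force: [0.0, 0.6, -0.4]
grip_width: 0.0869
grasp_force: 0.0
```

```bash
cat > chk.py <<'E'
import sys;from cell import vision
from h import *
c=vision.read_camera("scene");W=dict(yellow=(.4553,-.1926),green=(.4612,-.2486),red=(.4669,-.3045),blue=(.4732,-.360))
for k in sys.argv[1:]:
    q=c["R"]@np.array([*W[k],.11])+c["t"];u=int(c["fx"]*q[0]/q[2]+c["cx"]);v=int(c["fy"]*q[1]/q[2]+c["cy"])
    m=hue(hsv(c),k,100,70)[v-7:v+6,u-9:u+10]
    for ce,s in blobs(m,8): print(k,s[4],ray(c,ce+[u-9,v-7],.11).round(4),"well",W[k])
E
python3 chk.py yellow green; python3 go.py .4806 .2536 .184 11.6
```

```text
yellow 26 [ 0.4562 -0.1918  0.11  ] well (0.4553, -0.1926)
green 21 [ 0.4642 -0.2497  0.11  ] well (0.4612, -0.2486)
shift [497.1  73.1  -1.1] turn [-0.     -0.0005 -0.096 ] t 22.4 tcp [ 0.4607 -0.2485  0.1716] [-1.80e+02 -3.00e-02  9.61e+01] q7 35.1 w 0.08707941391290638
```

Green is down and in its well. Now red.

>>> drive_tool(
  moves=[
    {"x": 20,"y": 3,"z": 0,"rx": 0,"ry": 0,"rz": 0,"fingers": -1},
    {"x": 60,"y": 9,"z": 0,"rx": 0,"ry": 0,"rz": -0.01,"fingers": -1},
    {"x": 110,"y": 16,"z": 0,"rx": 0,"ry": 0,"rz": -0.02,"fingers": -1},
    {"x": 160,"y": 24,"z": 0,"rx": 0,"ry": 0,"rz": -0.03,"fingers": -1},
    {"x": 210,"y": 31,"z": 0,"rx": 0,"ry": 0,"rz": -0.04,"fingers": -1},
    {"x": 260,"y": 38,"z": 0,"rx": 0,"ry": 0,"rz": -0.05,"fingers": -1},
    {"x": 310,"y": 46,"z": 0,"rx": 0,"ry": 0,"rz": -0.06,"fingers": -1},
    {"x": 360,"y": 53,"z": 0,"rx": 0,"ry": 0,"rz": -0.07,"fingers": -1},
    {"x": 410,"y": 60,"z": 0,"rx": 0,"ry": 0,"rz": -0.08,"fingers": -1},
    {"x": 455,"y": 67,"z": 0,"rx": 0,"ry": 0,"rz": -0.09,"fingers": -1},
    {"x": 485,"y": 71,"z": 0,"rx": 0,"ry": 0,"rz": -0.096,"fingers": -1},
    {"x": 497,"y": 73,"z": 0,"rx": 0,"ry": 0,"rz": -0.096,"fingers": -1},
    {"x": 497,"y": 73,"z": 0,"rx": 0,"ry": 0,"rz": -0.096,"fingers": -1},
    {"x": 497,"y": 73,"z": 0,"rx": 0,"ry": 0,"rz": -0.096,"fingers": -1},
    {"x": 497,"y": 73,"z": 0,"rx": 0,"ry": 0,"rz": -0.096,"fingers": -1},
    {"x": 497,"y": 73,"z": 0,"rx": 0,"ry": 0,"rz": -0.096,"fingers": -1},
  ],
)

```text
time_s: 24.4
tool_pos: [0.4812, 0.2524, 0.1724]
tool_rot: [179.9, -0.0, 101.5]
force: [-0.8, -0.6, -0.1]
grip_width: 0.0874
grasp_force: 0.0
```

```bash
python3 go.py .4806 .2536 .064 11.6
```

```text
shift [  1.3  -0.5 119.4] turn [ 0.0011 -0.0001 -0.0012] t 24.4 tcp [0.4812 0.2524 0.1724] [179.94  -0.   101.53] q7 -16.9 w 0.0873636963869425
```

>>> drive_tool(
  moves=[
    {"x": 1,"y": -0.5,"z": 30,"rx": 0,"ry": 0,"rz": 0,"fingers": -1},
    {"x": 1,"y": -0.5,"z": 60,"rx": 0,"ry": 0,"rz": 0,"fingers": -1},
    {"x": 1,"y": -0.5,"z": 85,"rx": 0,"ry": 0,"rz": 0,"fingers": -1},
    {"x": 1,"y": -0.5,"z": 103,"rx": 0,"ry": 0,"rz": 0,"fingers": -1},
    {"x": 1,"y": -0.5,"z": 114,"rx": 0,"ry": 0,"rz": 0,"fingers": -1},
    {"x": 1,"y": -0.5,"z": 118.5,"rx": 0,"ry": 0,"rz": 0,"fingers": -1},
    {"x": 1,"y": -0.5,"z": 119,"rx": 0,"ry": 0,"rz": 0,"fingers": -1},
    {"x": 1,"y": -0.5,"z": 119,"rx": 0,"ry": 0,"rz": 0,"fingers": -1},
    {"x": 1,"y": -0.5,"z": 119,"rx": 0,"ry": 0,"rz": 0,"fingers": 1},
    {"x": 1,"y": -0.5,"z": 119,"rx": 0,"ry": 0,"rz": 0,"fingers": 1},
    {"x": 1,"y": -0.5,"z": 119,"rx": 0,"ry": 0,"rz": 0,"fingers": 1},
    {"x": 1,"y": -0.5,"z": 119,"rx": 0,"ry": 0,"rz": 0,"fingers": 1},
    {"x": 1,"y": -0.5,"z": 119,"rx": 0,"ry": 0,"rz": 0,"fingers": 1},
    {"x": 1,"y": -0.5,"z": 119,"rx": 0,"ry": 0,"rz": 0,"fingers": 1},
    {"x": 1,"y": -0.5,"z": 119,"rx": 0,"ry": 0,"rz": 0,"fingers": 1},
    {"x": 1,"y": -0.5,"z": 119,"rx": 0,"ry": 0,"rz": 0,"fingers": 1},
  ],
)

```text
time_s: 26.4
tool_pos: [0.4803, 0.254, 0.0532]
tool_rot: [180.0, 0.0, 101.6]
force: [-0.7, -0.2, -0.4]
grip_width: 0.0364
grasp_force: 15.0
```

>>> drive_tool(
  moves=[
    {"x": 0,"y": 0,"z": -10,"rx": 0,"ry": 0,"rz": 0,"fingers": 1},
    {"x": 0,"y": 0,"z": -25,"rx": 0,"ry": 0,"rz": 0,"fingers": 1},
    {"x": 0,"y": 0,"z": -45,"rx": 0,"ry": 0,"rz": 0,"fingers": 1},
    {"x": 0,"y": 0,"z": -70,"rx": 0,"ry": 0,"rz": 0,"fingers": 1},
    {"x": 0,"y": 0,"z": -95,"rx": 0,"ry": 0,"rz": 0,"fingers": 1},
    {"x": 0,"y": 0,"z": -115,"rx": 0,"ry": 0,"rz": 0,"fingers": 1},
    {"x": 0,"y": 0,"z": -120,"rx": 0,"ry": 0,"rz": 0,"fingers": 1},
    {"x": 0,"y": 0,"z": -120,"rx": 0,"ry": 0,"rz": 0,"fingers": 1},
    {"x": 0,"y": 0,"z": -120,"rx": 0,"ry": 0,"rz": 0,"fingers": 1},
  ],
)

```text
time_s: 27.52
tool_pos: [0.4798, 0.2537, 0.1723]
tool_rot: [-180.0, 0.0, 101.6]
force: [-0.1, 0.6, -1.0]
grip_width: 0.0365
grasp_force: 15.0
```

```bash
python3 go.py .4669 -.3045 .184 6.1
```

```text
shift [-5.442e+02 -1.249e+02 -2.000e-01] turn [-0.0006  0.0008  0.0961] t 27.525 tcp [0.4798 0.2537 0.1723] [-1.7996e+02  5.0000e-02  1.0160e+02] q7 -17.1 w 0.03650757781633452
```

>>> drive_tool(
  moves=[
    {"x": -20,"y": -4.5,"z": 0,"rx": 0,"ry": 0,"rz": 0.005,"fingers": 1},
    {"x": -55,"y": -12.5,"z": 0,"rx": 0,"ry": 0,"rz": 0.01,"fingers": 1},
    {"x": -100,"y": -23,"z": 0,"rx": 0,"ry": 0,"rz": 0.02,"fingers": 1},
    {"x": -150,"y": -34.5,"z": 0,"rx": 0,"ry": 0,"rz": 0.03,"fingers": 1},
    {"x": -200,"y": -46,"z": 0,"rx": 0,"ry": 0,"rz": 0.04,"fingers": 1},
    {"x": -250,"y": -57.5,"z": 0,"rx": 0,"ry": 0,"rz": 0.05,"fingers": 1},
    {"x": -300,"y": -69,"z": 0,"rx": 0,"ry": 0,"rz": 0.06,"fingers": 1},
    {"x": -350,"y": -80.5,"z": 0,"rx": 0,"ry": 0,"rz": 0.07,"fingers": 1},
    {"x": -400,"y": -92,"z": 0,"rx": 0,"ry": 0,"rz": 0.08,"fingers": 1},
    {"x": -450,"y": -103.5,"z": 0,"rx": 0,"ry": 0,"rz": 0.085,"fingers": 1},
    {"x": -495,"y": -113.5,"z": 0,"rx": 0,"ry": 0,"rz": 0.09,"fingers": 1},
    {"x": -528,"y": -121,"z": 0,"rx": 0,"ry": 0,"rz": 0.096,"fingers": 1},
    {"x": -544.2,"y": -125,"z": 0,"rx": 0,"ry": 0,"rz": 0.096,"fingers": 1},
    {"x": -544.2,"y": -125,"z": 0,"rx": 0,"ry": 0,"rz": 0.096,"fingers": 1},
    {"x": -544.2,"y": -125,"z": 0,"rx": 0,"ry": 0,"rz": 0.096,"fingers": 1},
    {"x": -544.2,"y": -125,"z": 0,"rx": 0,"ry": 0,"rz": 0.096,"fingers": 1},
    {"x": -544.2,"y": -125,"z": 0,"rx": 0,"ry": 0,"rz": 0.096,"fingers": 1},
  ],
)

```text
time_s: 29.65
tool_pos: [0.4676, -0.3033, 0.1732]
tool_rot: [179.9, -0.0, 96.2]
force: [-0.2, -0.6, -0.8]
grip_width: 0.0358
grasp_force: 15.0
```

```bash
python3 go.py .4669 -.3045 .065 6.1
```

```text
shift [ -1.2  -1.  119.2] turn [ 0.0012 -0.0005  0.0015] t 29.65 tcp [ 0.4676 -0.3033  0.1732] [ 1.7993e+02 -3.0000e-02  9.6190e+01] q7 44.4 w 0.03578263065193261
```

>>> drive_tool(
  moves=[
    {"x": -1,"y": -1,"z": 20,"rx": 0,"ry": 0,"rz": 0,"fingers": 1},
    {"x": -1,"y": -1,"z": 45,"rx": 0,"ry": 0,"rz": 0,"fingers": 1},
    {"x": -1,"y": -1,"z": 65,"rx": 0,"ry": 0,"rz": 0,"fingers": 1},
    {"x": -1,"y": -1,"z": 78,"rx": 0,"ry": 0,"rz": 0,"fingers": 1},
    {"x": -0.5,"y": -0.5,"z": 85,"rx": 0,"ry": 0,"rz": 0,"fingers": 1},
    {"x": -0.5,"y": -0.5,"z": 88,"rx": 0,"ry": 0,"rz": 0,"fingers": 1},
    {"x": -0.5,"y": -0.5,"z": 92,"rx": 0,"ry": 0,"rz": 0,"fingers": 1},
    {"x": -0.5,"y": -0.5,"z": 96,"rx": 0,"ry": 0,"rz": 0,"fingers": 1},
    {"x": -0.5,"y": -0.5,"z": 99,"rx": 0,"ry": 0,"rz": 0,"fingers": 1},
    {"x": -0.5,"y": -0.5,"z": 99,"rx": 0,"ry": 0,"rz": 0,"fingers": 1},
  ],
)

```text
time_s: 30.9
tool_pos: [0.4669, -0.3046, 0.074]
tool_rot: [180.0, -0.0, 96.1]
force: [0.1, 0.0, -1.4]
grip_width: 0.0366
grasp_force: 15.0
```

>>> drive_tool(
  moves=[
    {"x": 0,"y": 0,"z": 5,"rx": 0,"ry": 0,"rz": 0,"fingers": 1},
    {"x": 0,"y": 0,"z": 10,"rx": 0,"ry": 0,"rz": 0,"fingers": 1},
    {"x": 0,"y": 0,"z": 15,"rx": 0,"ry": 0,"rz": 0,"fingers": 1},
    {"x": 0,"y": 0,"z": 18,"rx": 0,"ry": 0,"rz": 0,"fingers": 1},
    {"x": 0,"y": 0,"z": 20,"rx": 0,"ry": 0,"rz": 0,"fingers": 1},
    {"x": 0,"y": 0,"z": 20,"rx": 0,"ry": 0,"rz": 0,"fingers": 1},
    {"x": 0,"y": 0,"z": 20,"rx": 0,"ry": 0,"rz": 0,"fingers": 1},
    {"x": 0,"y": 0,"z": 20,"rx": 0,"ry": 0,"rz": 0,"fingers": 0},
    {"x": 0,"y": 0,"z": 20,"rx": 0,"ry": 0,"rz": 0,"fingers": -1},
    {"x": 0,"y": 0,"z": 20,"rx": 0,"ry": 0,"rz": 0,"fingers": -1},
    {"x": 0,"y": 0,"z": 20,"rx": 0,"ry": 0,"rz": 0,"fingers": -1},
    {"x": 0,"y": 0,"z": 20,"rx": 0,"ry": 0,"rz": 0,"fingers": -1},
    {"x": 0,"y": 0,"z": 18,"rx": 0,"ry": 0,"rz": 0,"fingers": -1},
    {"x": 0,"y": 0,"z": 0,"rx": 0,"ry": 0,"rz": 0,"fingers": -1},
    {"x": 0,"y": 0,"z": -30,"rx": 0,"ry": 0,"rz": 0,"fingers": -1},
    {"x": 0,"y": 0,"z": -70,"rx": 0,"ry": 0,"rz": 0,"fingers": -1},
    {"x": 0,"y": 0,"z": -98,"rx": 0,"ry": 0,"rz": 0,"fingers": -1},
    {"x": 0,"y": 0,"z": -98,"rx": 0,"ry": 0,"rz": 0,"fingers": -1},
    {"x": 0,"y": 0,"z": -98,"rx": 0,"ry": 0,"rz": 0,"fingers": -1},
  ],
)

```text
time_s: 33.28
tool_pos: [0.4667, -0.3045, 0.1722]
tool_rot: [179.9, -0.0, 96.1]
force: [1.1, -0.0, -0.2]
grip_width: 0.0869
grasp_force: 0.0
```

```bash
python3 chk.py yellow green red; python3 go.py .4928 .1997 .184 11.6
```

```text
yellow 26 [ 0.4562 -0.1918  0.11  ] well (0.4553, -0.1926)
green 20 [ 0.4634 -0.2497  0.11  ] well (0.4612, -0.2486)
red 23 [ 0.4683 -0.3042  0.11  ] well (0.4669, -0.3045)
shift [498.4  79.8  -1. ] turn [-0.     -0.0007 -0.096 ] t 33.325 tcp [ 0.4664 -0.3043  0.1716] [-1.80e+02 -4.00e-02  9.61e+01] q7 44.6 w 0.08682232872211375
```

Red is in its well. Blue is last.

>>> drive_tool(
  moves=[
    {"x": 20,"y": 3,"z": 0,"rx": 0,"ry": 0,"rz": 0,"fingers": -1},
    {"x": 60,"y": 9.5,"z": 0,"rx": 0,"ry": 0,"rz": -0.01,"fingers": -1},
    {"x": 110,"y": 17.5,"z": 0,"rx": 0,"ry": 0,"rz": -0.02,"fingers": -1},
    {"x": 160,"y": 25.5,"z": 0,"rx": 0,"ry": 0,"rz": -0.03,"fingers": -1},
    {"x": 210,"y": 33.5,"z": 0,"rx": 0,"ry": 0,"rz": -0.04,"fingers": -1},
    {"x": 260,"y": 41.5,"z": 0,"rx": 0,"ry": 0,"rz": -0.05,"fingers": -1},
    {"x": 310,"y": 49.5,"z": 0,"rx": 0,"ry": 0,"rz": -0.06,"fingers": -1},
    {"x": 360,"y": 57.5,"z": 0,"rx": 0,"ry": 0,"rz": -0.07,"fingers": -1},
    {"x": 410,"y": 65.5,"z": 0,"rx": 0,"ry": 0,"rz": -0.08,"fingers": -1},
    {"x": 455,"y": 73,"z": 0,"rx": 0,"ry": 0,"rz": -0.09,"fingers": -1},
    {"x": 485,"y": 78,"z": 0,"rx": 0,"ry": 0,"rz": -0.096,"fingers": -1},
    {"x": 498.5,"y": 80,"z": 0,"rx": 0,"ry": 0,"rz": -0.096,"fingers": -1},
    {"x": 498.5,"y": 80,"z": 0,"rx": 0,"ry": 0,"rz": -0.096,"fingers": -1},
    {"x": 498.5,"y": 80,"z": 0,"rx": 0,"ry": 0,"rz": -0.096,"fingers": -1},
    {"x": 498.5,"y": 80,"z": 0,"rx": 0,"ry": 0,"rz": -0.096,"fingers": -1},
    {"x": 498.5,"y": 80,"z": 0,"rx": 0,"ry": 0,"rz": -0.096,"fingers": -1},
  ],
)

```text
time_s: 35.33
tool_pos: [0.4936, 0.1986, 0.1724]
tool_rot: [179.9, -0.0, 101.5]
force: [-0.1, 0.2, -0.1]
grip_width: 0.0872
grasp_force: 0.0
```

```bash
python3 go.py .4928 .1997 .064 11.6
```

```text
shift [  1.2  -0.7 119.4] turn [ 0.0011 -0.0001 -0.0013] t 35.325 tcp [0.4936 0.1986 0.1724] [ 1.7993e+02 -1.0000e-02  1.0153e+02] q7 -11.2 w 0.08719345105908911
```

>>> drive_tool(
  moves=[
    {"x": 1,"y": -0.5,"z": 30,"rx": 0,"ry": 0,"rz": 0,"fingers": -1},
    {"x": 1,"y": -0.5,"z": 60,"rx": 0,"ry": 0,"rz": 0,"fingers": -1},
    {"x": 1,"y": -0.5,"z": 85,"rx": 0,"ry": 0,"rz": 0,"fingers": -1},
    {"x": 1,"y": -0.5,"z": 103,"rx": 0,"ry": 0,"rz": 0,"fingers": -1},
    {"x": 1,"y": -0.5,"z": 114,"rx": 0,"ry": 0,"rz": 0,"fingers": -1},
    {"x": 1,"y": -0.5,"z": 118.5,"rx": 0,"ry": 0,"rz": 0,"fingers": -1},
    {"x": 1,"y": -0.5,"z": 119,"rx": 0,"ry": 0,"rz": 0,"fingers": -1},
    {"x": 1,"y": -0.5,"z": 119,"rx": 0,"ry": 0,"rz": 0,"fingers": -1},
    {"x": 1,"y": -0.5,"z": 119,"rx": 0,"ry": 0,"rz": 0,"fingers": 1},
    {"x": 1,"y": -0.5,"z": 119,"rx": 0,"ry": 0,"rz": 0,"fingers": 1},
    {"x": 1,"y": -0.5,"z": 119,"rx": 0,"ry": 0,"rz": 0,"fingers": 1},
    {"x": 1,"y": -0.5,"z": 119,"rx": 0,"ry": 0,"rz": 0,"fingers": 1},
    {"x": 1,"y": -0.5,"z": 119,"rx": 0,"ry": 0,"rz": 0,"fingers": 1},
    {"x": 1,"y": -0.5,"z": 119,"rx": 0,"ry": 0,"rz": 0,"fingers": 1},
    {"x": 1,"y": -0.5,"z": 119,"rx": 0,"ry": 0,"rz": 0,"fingers": 1},
    {"x": 1,"y": -0.5,"z": 119,"rx": 0,"ry": 0,"rz": 0,"fingers": 1},
  ],
)

```text
time_s: 37.33
tool_pos: [0.4928, 0.2003, 0.0532]
tool_rot: [180.0, 0.0, 101.6]
force: [-1.0, 0.1, 0.3]
grip_width: 0.0363
grasp_force: 15.0
```

>>> drive_tool(
  moves=[
    {"x": 0,"y": 0,"z": -10,"rx": 0,"ry": 0,"rz": 0,"fingers": 1},
    {"x": 0,"y": 0,"z": -25,"rx": 0,"ry": 0,"rz": 0,"fingers": 1},
    {"x": 0,"y": 0,"z": -45,"rx": 0,"ry": 0,"rz": 0,"fingers": 1},
    {"x": 0,"y": 0,"z": -70,"rx": 0,"ry": 0,"rz": 0,"fingers": 1},
    {"x": 0,"y": 0,"z": -95,"rx": 0,"ry": 0,"rz": 0,"fingers": 1},
    {"x": 0,"y": 0,"z": -115,"rx": 0,"ry": 0,"rz": 0,"fingers": 1},
    {"x": 0,"y": 0,"z": -120,"rx": 0,"ry": 0,"rz": 0,"fingers": 1},
    {"x": 0,"y": 0,"z": -120,"rx": 0,"ry": 0,"rz": 0,"fingers": 1},
    {"x": 0,"y": 0,"z": -120,"rx": 0,"ry": 0,"rz": 0,"fingers": 1},
  ],
)

```text
time_s: 38.45
tool_pos: [0.4922, 0.2001, 0.1723]
tool_rot: [-180.0, 0.0, 101.6]
force: [0.3, 0.5, -0.6]
grip_width: 0.0368
grasp_force: 15.0
```

```bash
python3 go.py .4732 -.360 .184 6.1
```

```text
shift [-5.448e+02 -1.313e+02 -2.000e-01] turn [-0.0006  0.0007  0.0961] t 38.45 tcp [0.4922 0.2001 0.1723] [-1.7997e+02  4.0000e-02  1.0160e+02] q7 -11.3 w 0.03675118622948173
```

>>> drive_tool(
  moves=[
    {"x": -20,"y": -5,"z": 0,"rx": 0,"ry": 0,"rz": 0.005,"fingers": 1},
    {"x": -55,"y": -13,"z": 0,"rx": 0,"ry": 0,"rz": 0.01,"fingers": 1},
    {"x": -100,"y": -24,"z": 0,"rx": 0,"ry": 0,"rz": 0.02,"fingers": 1},
    {"x": -150,"y": -36,"z": 0,"rx": 0,"ry": 0,"rz": 0.03,"fingers": 1},
    {"x": -200,"y": -48,"z": 0,"rx": 0,"ry": 0,"rz": 0.04,"fingers": 1},
    {"x": -250,"y": -60,"z": 0,"rx": 0,"ry": 0,"rz": 0.05,"fingers": 1},
    {"x": -300,"y": -72,"z": 0,"rx": 0,"ry": 0,"rz": 0.06,"fingers": 1},
    {"x": -350,"y": -84,"z": 0,"rx": 0,"ry": 0,"rz": 0.07,"fingers": 1},
    {"x": -400,"y": -96,"z": 0,"rx": 0,"ry": 0,"rz": 0.08,"fingers": 1},
    {"x": -450,"y": -108,"z": 0,"rx": 0,"ry": 0,"rz": 0.085,"fingers": 1},
    {"x": -495,"y": -119,"z": 0,"rx": 0,"ry": 0,"rz": 0.09,"fingers": 1},
    {"x": -528,"y": -127,"z": 0,"rx": 0,"ry": 0,"rz": 0.096,"fingers": 1},
    {"x": -544.8,"y": -131.3,"z": 0,"rx": 0,"ry": 0,"rz": 0.096,"fingers": 1},
    {"x": -544.8,"y": -131.3,"z": 0,"rx": 0,"ry": 0,"rz": 0.096,"fingers": 1},
    {"x": -544.8,"y": -131.3,"z": 0,"rx": 0,"ry": 0,"rz": 0.096,"fingers": 1},
    {"x": -544.8,"y": -131.3,"z": 0,"rx": 0,"ry": 0,"rz": 0.096,"fingers": 1},
    {"x": -544.8,"y": -131.3,"z": 0,"rx": 0,"ry": 0,"rz": 0.096,"fingers": 1},
  ],
)

```text
time_s: 40.58
tool_pos: [0.4741, -0.3588, 0.1732]
tool_rot: [179.9, -0.0, 96.2]
force: [0.2, 0.7, -0.7]
grip_width: 0.0365
grasp_force: 15.0
```

```bash
python3 go.py .4732 -.360 .065 6.1
```

```text
shift [ -1.2  -1.2 119.2] turn [ 0.0013 -0.0005  0.0016] t 40.575 tcp [ 0.4741 -0.3588  0.1732] [ 1.7993e+02 -3.0000e-02  9.6190e+01] q7 53.0 w 0.03654041496781446
```

>>> drive_tool(
  moves=[
    {"x": -1,"y": -1,"z": 20,"rx": 0,"ry": 0,"rz": 0,"fingers": 1},
    {"x": -1,"y": -1,"z": 45,"rx": 0,"ry": 0,"rz": 0,"fingers": 1},
    {"x": -1,"y": -1,"z": 65,"rx": 0,"ry": 0,"rz": 0,"fingers": 1},
    {"x": -1,"y": -1,"z": 78,"rx": 0,"ry": 0,"rz": 0,"fingers": 1},
    {"x": -0.5,"y": -0.5,"z": 85,"rx": 0,"ry": 0,"rz": 0,"fingers": 1},
    {"x": -0.5,"y": -0.5,"z": 88,"rx": 0,"ry": 0,"rz": 0,"fingers": 1},
    {"x": -0.5,"y": -0.5,"z": 92,"rx": 0,"ry": 0,"rz": 0,"fingers": 1},
    {"x": -0.5,"y": -0.5,"z": 96,"rx": 0,"ry": 0,"rz": 0,"fingers": 1},
    {"x": -0.5,"y": -0.5,"z": 99,"rx": 0,"ry": 0,"rz": 0,"fingers": 1},
    {"x": -0.5,"y": -0.5,"z": 99,"rx": 0,"ry": 0,"rz": 0,"fingers": 1},
  ],
)

```text
time_s: 41.82
tool_pos: [0.4733, -0.3602, 0.074]
tool_rot: [180.0, -0.0, 96.1]
force: [-0.1, -0.5, -0.4]
grip_width: 0.0362
grasp_force: 15.0
```

>>> drive_tool(
  moves=[
    {"x": 0,"y": 0,"z": 5,"rx": 0,"ry": 0,"rz": 0,"fingers": 1},
    {"x": 0,"y": 0,"z": 10,"rx": 0,"ry": 0,"rz": 0,"fingers": 1},
    {"x": 0,"y": 0,"z": 15,"rx": 0,"ry": 0,"rz": 0,"fingers": 1},
    {"x": 0,"y": 0,"z": 18,"rx": 0,"ry": 0,"rz": 0,"fingers": 1},
    {"x": 0,"y": 0,"z": 20,"rx": 0,"ry": 0,"rz": 0,"fingers": 1},
    {"x": 0,"y": 0,"z": 20,"rx": 0,"ry": 0,"rz": 0,"fingers": 1},
    {"x": 0,"y": 0,"z": 20,"rx": 0,"ry": 0,"rz": 0,"fingers": 1},
    {"x": 0,"y": 0,"z": 20,"rx": 0,"ry": 0,"rz": 0,"fingers": 0},
    {"x": 0,"y": 0,"z": 20,"rx": 0,"ry": 0,"rz": 0,"fingers": -1},
    {"x": 0,"y": 0,"z": 20,"rx": 0,"ry": 0,"rz": 0,"fingers": -1},
    {"x": 0,"y": 0,"z": 20,"rx": 0,"ry": 0,"rz": 0,"fingers": -1},
    {"x": 0,"y": 0,"z": 20,"rx": 0,"ry": 0,"rz": 0,"fingers": -1},
    {"x": 0,"y": 0,"z": 18,"rx": 0,"ry": 0,"rz": 0,"fingers": -1},
    {"x": 0,"y": 0,"z": 0,"rx": 0,"ry": 0,"rz": 0,"fingers": -1},
    {"x": 0,"y": 0,"z": -30,"rx": 0,"ry": 0,"rz": 0,"fingers": -1},
    {"x": 0,"y": 0,"z": -70,"rx": 0,"ry": 0,"rz": 0,"fingers": -1},
    {"x": 0,"y": 0,"z": -110,"rx": 0,"ry": 0,"rz": 0,"fingers": -1},
    {"x": 0,"y": 0,"z": -110,"rx": 0,"ry": 0,"rz": 0,"fingers": -1},
    {"x": 0,"y": 0,"z": -110,"rx": 0,"ry": 0,"rz": 0,"fingers": -1},
  ],
)

```text
time_s: 44.2
tool_pos: [0.4732, -0.3602, 0.1846]
tool_rot: [179.9, -0.0, 96.1]
force: [0.3, 0.1, -1.1]
grip_width: 0.087
grasp_force: 0.0
```

>>> drive_tool(
  moves=[
    {"x": 50,"y": 0,"z": 0,"rx": 0,"ry": 0,"rz": 0,"fingers": -1},
    {"x": 100,"y": 0,"z": 0,"rx": 0,"ry": 0,"rz": 0,"fingers": -1},
    {"x": 150,"y": 0,"z": 0,"rx": 0,"ry": 0,"rz": 0,"fingers": -1},
    {"x": 200,"y": 0,"z": 0,"rx": 0,"ry": 0,"rz": 0,"fingers": -1},
    {"x": 250,"y": 0,"z": 0,"rx": 0,"ry": 0,"rz": 0,"fingers": -1},
    {"x": 300,"y": 0,"z": 0,"rx": 0,"ry": 0,"rz": 0,"fingers": -1},
    {"x": 350,"y": 0,"z": 0,"rx": 0,"ry": 0,"rz": 0,"fingers": -1},
    {"x": 400,"y": 0,"z": 0,"rx": 0,"ry": 0,"rz": 0,"fingers": -1},
    {"x": 450,"y": 0,"z": 0,"rx": 0,"ry": 0,"rz": 0,"fingers": -1},
    {"x": 500,"y": 0,"z": 0,"rx": 0,"ry": 0,"rz": 0,"fingers": -1},
    {"x": 500,"y": 0,"z": 0,"rx": 0,"ry": 0,"rz": 0,"fingers": -1},
    {"x": 500,"y": 0,"z": 0,"rx": 0,"ry": 0,"rz": 0,"fingers": -1},
    {"x": 500,"y": 0,"z": 0,"rx": 0,"ry": 0,"rz": 0,"fingers": -1},
  ],
)

```text
time_s: 45.82
tool_pos: [0.4202, 0.1354, 0.1838]
tool_rot: [180.0, 0.0, 96.0]
force: [-0.2, -0.7, -0.4]
grip_width: 0.087
grasp_force: 0.0
```

```bash
python3 chk.py yellow green red blue
python3 - <<'E'
from cell import vision
import cv2,numpy as np
p=[]
for n,(x0,y0,x1,y1) in dict(top=(330,185,450,245),scene=(290,110,390,200)).items():
    c=vision.read_camera(n);b=cv2.cvtColor(c["image"],cv2.COLOR_RGB2BGR)
    k=480/(x1-x0)*(.75 if n=="scene" else 1);im=cv2.resize(b[y0:y1,x0:x1],None,fx=k,fy=k,interpolation=cv2.INTER_CUBIC)
    p.append(cv2.copyMakeBorder(im,0,0,0,480-im.shape[1],0))
cv2.imwrite("pics/end.png",np.vstack(p))
E
```

```text
yellow 26 [ 0.4562 -0.1918  0.11  ] well (0.4553, -0.1926)
green 29 [ 0.4618 -0.2472  0.11  ] well (0.4612, -0.2486)
red 29 [ 0.4672 -0.3043  0.11  ] well (0.4669, -0.3045)
blue 19 [ 0.4971 -0.3483  0.11  ] well (0.4732, -0.36)
blue 26 [ 0.4737 -0.3595  0.11  ] well (0.4732, -0.36)
```

View pics/end.png

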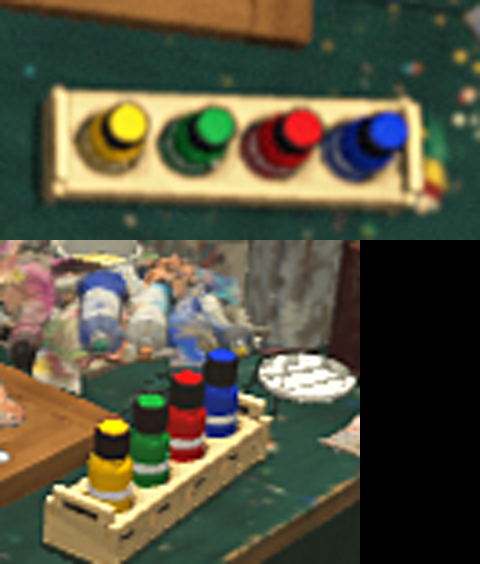

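All four bottles stand upright in the caddy wells, left to right yellow, green, red, blue (top panel caps at 127,122; 216,127; 302,130; 387,132). Each cap is within 1.5 mm of its target, and the arm is clear of everything.

```bash
python3 -c "
from cell import workorder
print(workorder.sign_off())"
```

```text
the job is handed in; nothing more can be done
None
```

The four bottles now stand upright in the caddy in their original order (yellow, green, red, blue from the left), and the job was handed in at about 46 s of the 102 s allowed; sign-off returned no verdict.

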